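Rock a stuck printing block out of its jig

TASK

The hand printing block is stuck in its printing jig, nipped under the lips of the two cheeks. Take it by its red grip and rock it: lean it over to one side, then to the other, so that it pushes both cheeks well back, before you lift it; then draw it up and keep holding it upright, above the jig and just clear of it (a couple of centimetres above the cheeks). Finish while holding it there, do not put it down or let go, and leave the tray, cup and jar where they are.

Things in the scene. Friction and masses are not known exactly. Their poses are not given: they have to be found in the camera images.
- jig: Grey printing jig fixed to the desk; base plate 150 x 190 x 12 mm (x, y, z). Origin at the centre of its underside, on the desk; z up, y towards the left cheek. The two green cheeks with brass lips stand on either y side of the block, tops 72 mm above the desk. Fixed grey rail holders, tops 46 mm above the desk, stand 84 mm from the middle on either y side.
- jig_seat (a point): Middle of the seat that the block stands in, on top of the base, 12 mm above the desk. Curbs 8 mm high run 1 mm off the block's y sides, end stops 22 mm high 1.5 mm off its x ends. They stop it from shifting sideways: it can only lean about a lower long edge.
- block: Hand printing block, about 0.2 kg, in the jig, axes along the jig's at the start. Wooden foot 70 x 30 mm (x, y), 50 mm high, with a red upright grip rib on top, 60 x 20 mm (x, y) and 50 mm high. Origin at the centre of its underside. Take the rib from above across its 20 mm thickness (fingers closing along y); the rib's top starts 112 mm above the desk.
- block_grip (a point): Point in the middle of the red rib, 88 mm above the block's underside, 12 mm below the rib's top.
- cheek_left (a joint): How far (m) the cheek on the jig's +y side has been pushed back, outwards along the jig's +y: 0 to 0.001 at the start, at most 0.016. It moves under about 8 N and stays where it is left (no spring). Leaning the block 10 degrees towards this cheek, about the foot's lower edge on this side, pushes it back about 8 mm; beyond 4 mm it counts as pushed back.
- cheek_right (a joint): The same for the cheek on the jig's -y side, which slides outwards along -y.
- cheek_left_lip (a point): Middle of the upper inner edge of the left cheek's brass lip, 72 mm above the desk; it moves with the cheek. With the cheek at 0, the cheek's face is 0.5 mm from the block's foot, and the lip (6 mm thick) reaches 2.5 mm over the foot's shoulder, 4 mm above it: the block cannot be pulled straight up.
- cheek_right_lip (a point): The same on the right cheek.
- paint_tray: White open plastic tray 130 x 90 x 35 mm near the jig, a bystander; origin under its centre.
- water_cup: Blue plastic cup, 70 mm across and 80 mm high, a bystander; origin under its centre.
- ink_jar: Red jar with black lid, 60 mm across and 75 mm high, a bystander; origin under its centre.
Mind the look-alikes: they are no part of the job. What is shaped like the jig but blue or orange is not meant.

How it is judged:
By the outcome, as a careful person would: the job done as asked, in the order asked, and still so for the second after the job is handed in, while the arm keeps its last pose, push and grip.
It also fails if it takes over 35 s, if anything falls off the work surface, if the arm or the gripper's body presses on something with over 40 N, if the wrist force passes 120 N, or if a joint passes its speed limit or range.

ROBOT

A 7-joint arm with a two-finger parallel gripper is mounted at the origin on the work surface. World frame = base frame: x ahead of the robot, y to its left, z up, the work surface at z = 0. Lengths are in m, angles in rad, forces in N, time in s.
With the tool pointing down it reaches from about 0.4 to 0.925 m from the base axis. Payload 4.1 kg.
Tool frame: the origin (TCP) lies at the very end of the fingers, on their centre line; the grasp point (between the pads) lies 19 mm behind it; z points along the fingers, y is the direction in which the jaws open and shut (so a half turn about z gives the same grasp; the last joint's range is limited). The gripper opens to 85 mm and grips with 20 to 120 N. Pads are 22 mm wide; open, the fingers measure 114 mm over their backs; the gripper's body (76 mm by 85 mm) begins 54 mm behind the grasp point. The pads swing forward as they close: fully open they stand 13 mm farther back than shut.
Start: joints at [1.169, 0.398, 0.045, 1.537, -0.019, 1.207, -0.051], TCP at [0.194, -0.62, 0.231] pointing down, gripper open.
Joint ranges: [-2.82, 2.82], [-0.49, 2.23], [-1.37, 1.46], [0, 2.46], [-1.36, 4.5], [0.23, 2], [-2.94, 2.94]. Speed limits (rad/s): [2.57, 2.57, 3.14, 3.14, 3.14, 3.14, 3.14].

INTERFACE

Orientations are given as [roll, pitch, yaw] about the fixed x, y, z axes, in that order (R = Rz(yaw) Ry(pitch) Rx(roll)).
In Python, from bench import ctrl gives the robot as it stands.
- The arm moves only by the tool step_arm, never from a script. Its argument "commands" is a list of rows, each a list of 6 numbers: the shift along the tool's x, y, z in mm, then the turn, a rotation vector about the tool's x, y, z in units of 8 degrees (1.0 is 8 degrees). In form: [[tx, ty, tz, rx, ry, rz], ...]. A call has exactly 5 rows; each row is the pose to reach, as a shift and turn from the pose measured when the call began, along the tool's axes at that moment; what a row does not reach only later rows make up. A row lasts 1/10 s, in which the tool goes at most 50 mm and 8.59 degrees, less where a joint would pass 70% of its speed; a pose out of reach is approached as far as the arm can. A call with a gripper value outside its range is refused whole. "jaw" is the finger opening in mm, from 0 to 85.4, set as the call begins (left out, the last holds). The fingers move at their own pace and stop on an object; "grip_force" is the grip in N (left out, the last holds). Time passes only in rows, so rows that repeat a pose let the fingers close, or fill a call up. It gives the time, the measured TCP pose, the force and the opening at its end, in the units of the state.
- ctrl.get_state(): the state, without advancing time (a new reading comes with each control period).
- ctrl.camera(name): name is "scene" or "top" or "wrist"; returns a dict with "image" (480x640x3 uint8, red, green, blue), "depth" (480x640 float32, m along the optical axis (not along the pixel's ray), 0 where there is no reading), "fx", "fy", "cx", "cy" (pixels), "position" and "attitude" of the camera in the world. Camera axes: x right, y down, z forward; pixel columns grow to the right and rows downward; lengths in m; the calibration is good to about 2 mm. A picture is of the moment at which its call begins.
- ctrl.sign_off(): hands the job in, once; it reports no verdict.
Trained networks look in a picture, given as the dict that the camera call returned (one of the last four; its "shot" number tells which), for a name from the list of things; names that differ only in an ending like _2 or _b are one class to them, and where a whole thing is asked for, a point or a joint stands for the part that bears it (a point fixed in the world has none). Each returns a list of dicts, best first, with "confidence" (0 to 1); they miss things now and then, are a little off and sometimes report something else, mostly with a low value. They report only what shows in the picture. A call takes as long as a camera call. They do not tell look-alikes from the thing itself.
- ctrl.search_frame(picture, name): "location" ([x, y, z] in m, in world coordinates, good to about 4 mm: the middle of the surface that is visible of it).
The state is a dict: "time_s": time; "qpos": joint angles; "dq": joint speeds; "joint_torque": joint torques, N m; "tool_pos": TCP position; "tool_rot": TCP orientation; "wrist_force": force on the tool from outside, world axes, zero at the start; "torque": the same for the moment, N m; "gripper_width": finger opening in m.
Only numpy, scipy, OpenCV 4.12 (cv2) and the standard library are available. Lean on these libraries where they do the work, as an engineer would, in place of code of your own. Each camera call takes 0.05 s, during which the arm holds its last target.

## Working session

There is one attempt and no reset: what is moved stays moved. The work goes in short steps, Python scripts to look and compute and a tool call to move; the robot and the scene stay as the last step left them, time stands still between calls to the robot, and variables do not carry over. Pictures are saved under pics/ and viewed, and the job is handed in when it is done.

Besides the shell and the picture viewer there is one more tool, called after ">>>" as name([rows], argument=value, ...), one row to a line, values as JSON. step_arm: Moves the arm, as the interface text tells. Its arguments: {"type":"object","properties":{"commands":{"type":"array"},"jaw":{"type":"number"},"grip_force":{"type":"number"}},"required":["commands"]}

```bash
ls; mkdir -p pics
cat > h.py <<'E'
import numpy as np, cv2
from scipy.spatial.transform import Rotation as R
from bench import ctrl
def save(p,n): cv2.imwrite('pics/'+n,p['image'][:,:,::-1])
E
python3 - <<'E'
from h import *
s=ctrl.get_state(); print(s['time_s'],s['tool_pos'],s['tool_rot'],s['wrist_force'],s['gripper_width'])
for n in ['scene','top']:
    p=ctrl.camera(n); save(p,n+'0.png'); print(n,p['position'],p['attitude'],p['fx'],p['cx'],p['cy'],p['shot'])
    np.savez(n+'0.npz',**{k:np.array(v) for k,v in p.items()})
    for w in ['jig','block','block_grip','cheek_left_lip','cheek_right_lip']:
        print(w,[(np.round(r['location'],3).tolist(),round(r['confidence'],2)) for r in ctrl.search_frame(p,w)])
E
```

```text
pics
0.0 [ 0.19368978 -0.61981613  0.2302564 ] [-3.13965411e+00  1.27337981e-04  3.02946870e-01] [0.10723385 0.56258338 0.5915838 ] 0.0850505525669211
scene [0.86927206 0.63897438 0.57121452] [-2.18244112 -0.00999592  2.64341385] 457.76729501157286 327.13563360476616 240.85868869377776 1
jig [([0.363, 0.22, 0.025], 0.75), ([0.586, -0.045, 0.021], 0.74), ([0.343, -0.102, 0.028], 0.72), ([0.594, -0.103, 0.062], 0.19)]
block [([0.566, -0.072, 0.094], 0.95)]
block_grip [([0.569, -0.066, 0.088], 0.96)]
cheek_left_lip [([0.353, 0.223, 0.061], 0.68), ([0.327, -0.103, 0.052], 0.62), ([0.563, -0.048, 0.054], 0.56)]
cheek_right_lip [([0.348, 0.174, 0.062], 0.88), ([0.333, -0.15, 0.064], 0.77)]
top [0.35664129 0.08457612 0.87328012] [-2.87849199e+00  1.15572911e-03 -1.55326914e+00] 481.34476442666687 319.9485702755606 234.7785029656929 2
jig [([0.547, -0.058, 0.013], 0.66), ([0.339, 0.194, 0.008], 0.59), ([0.314, -0.126, 0.013], 0.58)]
block [([0.554, -0.074, 0.114], 0.57)]
block_grip [([0.554, -0.073, 0.108], 0.57)]
cheek_left_lip [([0.56, -0.052, 0.069], 0.72), ([0.348, 0.215, 0.074], 0.72), ([0.552, -0.072, 0.11], 0.62), ([0.322, -0.101, 0.07], 0.59)]
cheek_right_lip [([0.335, 0.172, 0.065], 0.94), ([0.553, -0.1, 0.07], 0.72), ([0.313, -0.148, 0.07], 0.64), ([0.547, -0.061, 0.01], 0.5)]
```

View pics/scene0.png

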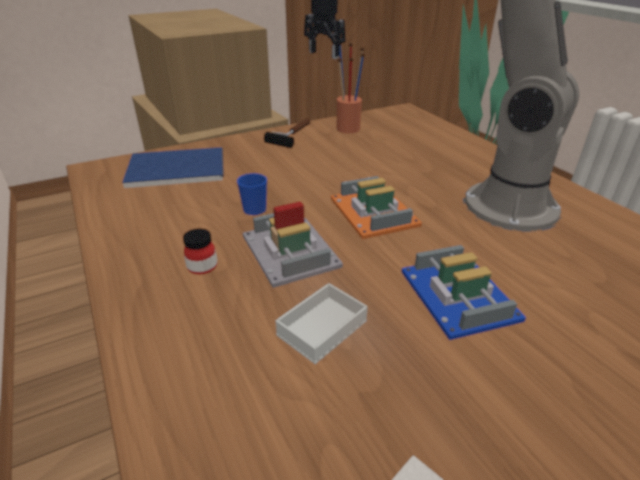

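View pics/top0.png

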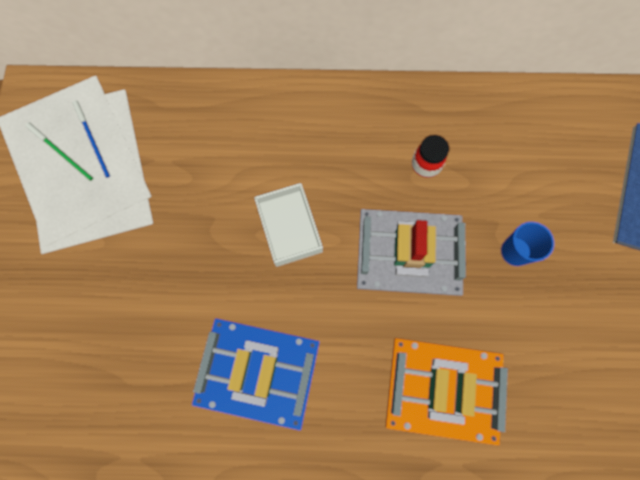

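The top picture shows the grey jig at about px (412,252), with the red rib at (420,240). The blue and orange look-alikes are below it. The cup is at (527,245), the jar at (431,155) and the tray at (289,225). Next I measure the jig's yaw and centre.

```bash
cat >> h.py <<'E'
def cloud(p):
    d=p['depth']; v,u=np.mgrid[:480,:640]
    c=np.stack([(u-p['cx'])/p['fx']*d,(v-p['cy'])/p['fy']*d,d],-1)
    a=np.array(p['attitude'])
    Rm=a if a.shape==(3,3) else R.from_euler('xyz',a).as_matrix()
    return c@Rm.T+np.array(p['position'])
E
python3 - <<'E'
from h import *
for n in ['top','scene']:
    p=dict(np.load(n+'0.npz')); P=cloud(p); im=p['image'].astype(int)
    ok=p['depth']>0
    print(n,'desk z',np.median(P[...,2][ok&(abs(P[...,0]-.6)<.2)&(abs(P[...,1]-.1)<.1)]))
    near=ok&(abs(P[...,0]-.55)<.1)&(abs(P[...,1]+.07)<.13)
    hsv=cv2.cvtColor(p['image'],cv2.COLOR_RGB2HSV).astype(int)
    red=near&((hsv[...,0]<8)|(hsv[...,0]>172))&(hsv[...,1]>150)&(P[...,2]>.06)&(P[...,2]<.13)
    q=P[red]; print('red',len(q),q[:,2].min(),q[:,2].max(),np.median(q,0))
    top=q[q[:,2]>.106]
    r=cv2.minAreaRect(top[:,:2].astype(np.float32)*1000); print('rib top',len(top),r,top[:,2].mean())
    gold=near&(abs(hsv[...,0]-22)<7)&(hsv[...,1]>110)&(abs(P[...,2]-.072)<.008)
    g=P[gold]; k=g[:,1]>-.073
    for gg in (g[k],g[~k]):
        if len(gg)>10: print('lip',len(gg),cv2.minAreaRect(gg[:,:2].astype(np.float32)*1000),gg[:,2].mean())
    grey=near&(hsv[...,1]<60)&(abs(P[...,2]-.012)<.009)
    g=P[grey]; print('base',len(g),cv2.minAreaRect(g[:,:2].astype(np.float32)*1000),np.median(g[:,2]))
    hold=near&(hsv[...,1]<90)&(abs(P[...,2]-.046)<.006)
    g=P[hold]
    for gg in (g[g[:,1]>-.07],g[g[:,1]<-.07]):
        if len(gg)>5: print('hold',len(gg),cv2.minAreaRect(gg[:,:2].astype(np.float32)*1000))
    x0,y0=(330,190) if n=='top' else (225,180)
    cv2.imwrite(f'pics/{n}crop.png',cv2.resize(p['image'][y0:y0+120,x0:x0+160,::-1],None,fx=5,fy=5,interpolation=cv2.INTER_CUBIC))
E
```

```text
top desk z 0.0015148389958040132
red 510 0.0721916341190516 0.11770161595103201 [ 0.5565091  -0.07312889  0.11192519]
rib top 389 ((560.1705932617188, -75.05067443847656), (18.477333068847656, 56.77585220336914), 86.04959869384766) 0.11249260026934799
lip 454 ((561.6735229492188, -54.93423843383789), (23.350767135620117, 62.2958984375), 87.70114135742188) 0.07232326790036164
lip 308 ((556.7235107421875, -99.82833862304688), (28.98259925842285, 67.05117797851562), 69.10484313964844) 0.0727099786505599
base 4794 ((561.2494506835938, -80.43658447265625), (197.58200073242188, 150.0858612060547), 87.00582122802734) 0.013069409289549472
hold 453 ((565.7601318359375, -22.467979431152344), (74.66442108154297, 100.3006362915039), 89.65619659423828)
hold 466 ((559.4461669921875, -128.26986694335938), (75.72120666503906, 100.12393951416016), 86.89723205566406)
scene desk z 0.0002775084973559716
red 625 0.07002249039217745 0.11384011503695979 [ 0.56540401 -0.06816712  0.09698585]
rib top 193 ((562.0894165039062, -75.24066162109375), (21.070941925048828, 57.466835021972656), 86.50421142578125) 0.11058267317648633
lip 219 ((564.5625610351562, -54.03050994873047), (23.571889877319336, 60.228126525878906), 88.9404296875) 0.07101075220663562
lip 18 ((589.6314697265625, -100.69339752197266), (18.465299606323242, 6.139130115509033), 66.70468139648438) 0.07096200453525087
base 2018 ((561.480224609375, -75.23555755615234), (191.57809448242188, 150.0540771484375), 87.05802917480469) 0.011779872115854018
hold 471 ((559.2762451171875, -13.99587631225586), (80.3224105834961, 97.66667938232422), 72.847412109375)
hold 116 ((597.2113037109375, -135.93679809570312), (88.8565444946289, 43.1405143737793), 65.5313491821289)
```

View pics/topcrop.png

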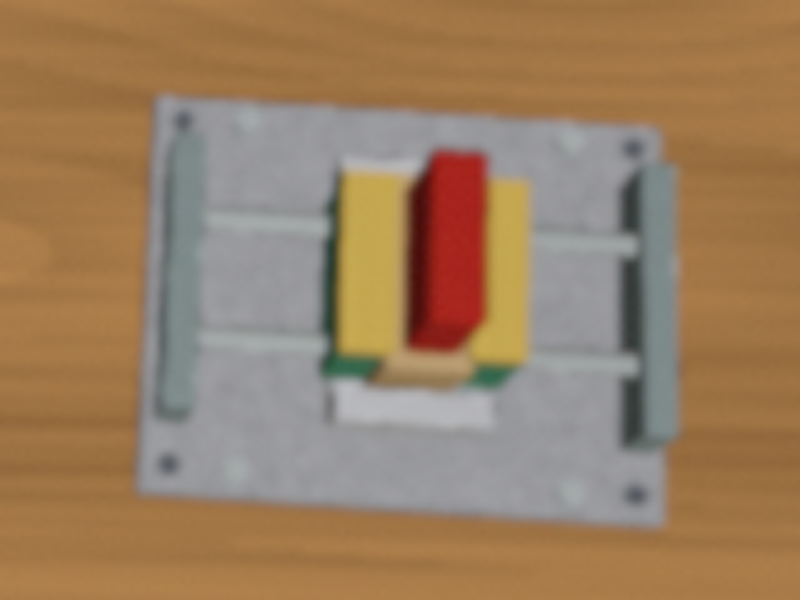

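The rib centre is at about (0.561, -0.075) with jig yaw about -3°. Next I work out the approach.

```bash
cat >> h.py <<'E'
YAW=np.radians(-3.0); C=np.array([.561,-.0752])
def target(z,lean=0,side=1,yaw=YAW,dx=0,dy=0):
    """TCP pose: z TCP height when upright"""
    Rj=R.from_euler('z',yaw); Rt=R.from_euler('xyz',[np.pi,0,yaw])
    return np.r_[C,z]+Rj.apply([dx,dy,0]),Rt
def delta(pos,Rt,s=None):
    s=s or ctrl.get_state(); R0=R.from_euler('xyz',s['tool_rot'])
    t=R0.inv().apply(pos-np.array(s['tool_pos']))*1000
    r=np.degrees((R0.inv()*Rt).as_rotvec())/8
    return np.round(np.r_[t,r],2).tolist()
def st():
    s=ctrl.get_state(); print('t',round(s['time_s'],2),'pos',np.round(s['tool_pos'],4),'rotdeg',np.round(np.degrees(s['tool_rot']),2),'F',np.round(s['wrist_force'],1),'M',np.round(s['torque'],2),'w',round(s['gripper_width'],4)); return s
E
python3 - <<'E'
from h import *
s=st()
print(delta(*target(.2)))
E
```

```text
t 0.6 pos [ 0.1939 -0.6204  0.2313] rotdeg [179.99  -0.    17.35] F [-0.3  0.   0.3] M [0.03 0.02 0.05] w 0.0854
[513.05, -410.91, 31.32, 0.0, -0.0, 2.54]
```

>>> step_arm([
  [38,-30,0,0,0,0.2],
  [76,-60,0,0,0,0.4],
  [114,-90,0,0,0,0.6],
  [152,-120,0,0,0,0.8],
  [190,-150,0,0,0,1.0],
], jaw=55, grip_force=60)

```text
time_s: 1.1
tool_pos: [0.3314, -0.419, 0.2317]
tool_rot: [3.141, -0.0, 0.162]
wrist_force: [0.2, -0.1, 0.8]
gripper_width: 0.0552
```

```bash
python3 -c "
from h import *
st();print(delta(*target(.19)))"
```

```text
t 1.1 pos [ 0.3314 -0.419   0.2317] rotdeg [ 1.7995e+02 -3.0000e-02  9.2700e+00] F [ 0.2 -0.1  0.8] M [-0.02 -0.02  0.01] w 0.0552
[282.01, -302.32, 41.52, 0.01, -0.0, 1.53]
```

>>> step_arm([
  [33,-35,5,0,0,0.2],
  [66,-70,10,0,0,0.4],
  [99,-106,15,0,0,0.6],
  [132,-141,20,0,0,0.8],
  [165,-177,25,0,0,1.0],
])

```text
time_s: 1.6
tool_pos: [0.4666, -0.2162, 0.2068]
tool_rot: [3.14, -0.002, 0.021]
wrist_force: [1.4, -0.4, 0.3]
gripper_width: 0.055
```

```bash
python3 -c "
from h import *
st();print(delta(*target(.19)))"
```

```text
t 1.6 pos [ 0.4666 -0.2162  0.2068] rotdeg [ 1.7992e+02 -9.0000e-02  1.1900e+00] F [ 1.4 -0.4  0.3] M [ 0.   -0.12 -0.01] w 0.055
[97.25, -139.05, 16.75, 0.01, -0.01, 0.52]
```

>>> step_arm([
  [27,-38,4,0,0,0.15],
  [54,-76,8,0,0,0.3],
  [80,-112,13,0,0,0.45],
  [97,-139,17,0,0,0.52],
  [97,-139,17,0,0,0.52],
])

```text
time_s: 2.1
tool_pos: [0.5627, -0.0687, 0.1894]
tool_rot: [-3.139, -0.003, -0.043]
wrist_force: [-0.0, 0.1, -0.6]
gripper_width: 0.0547
```

Run:
```python
from h import *
s=st();print(delta(*target(.083)))
p=ctrl.camera('wrist'); save(p,'w1.png'); P=cloud(p)
hsv=cv2.cvtColor(p['image'],cv2.COLOR_RGB2HSV).astype(int)
ok=p['depth']>0
near=ok&(abs(P[...,0]-.56)<.1)&(abs(P[...,1]+.075)<.12)
red=near&((hsv[...,0]<8)|(hsv[...,0]>172))&(hsv[...,1]>150)&(P[...,2]>.104)&(P[...,2]<.125)
q=P[red]; print(len(q),cv2.minAreaRect(q[:,:2].astype(np.float32)*1000),q[:,2].mean())
```

```text
t 2.1 pos [ 0.5627 -0.0687  0.1894] rotdeg [-1.7986e+02 -1.5000e-01 -2.4600e+00] F [-0.   0.1 -0.6] M [ 0.01 -0.   -0.03] w 0.0547
[-1.73, 6.84, 106.43, -0.02, -0.02, 0.07]
3046 ((562.216064453125, -78.36967468261719), (19.297142028808594, 59.63492202758789), 87.55863189697266) 0.11140661804612208
```

View pics/w1.png

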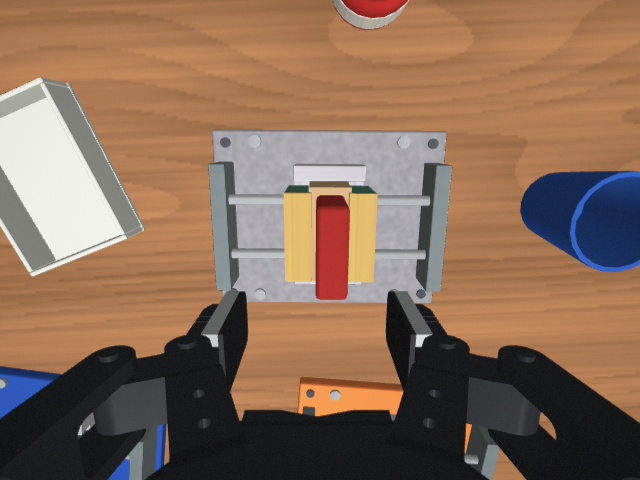

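The wrist view puts the rib (px 332,247) about 3 mm further in -y than the other cameras do, so I look again closer, once the arm has settled.

>>> step_arm([
  [-1,8,20,0,0,0.07],
  [-1,8,40,0,0,0.07],
  [-1,8,62,0,0,0.07],
  [-1,8,62,0,0,0.07],
  [-1,8,62,0,0,0.07],
])

```text
time_s: 2.65
tool_pos: [0.5599, -0.0815, 0.1279]
tool_rot: [3.141, -0.001, -0.058]
wrist_force: [-0.0, 0.1, 0.9]
gripper_width: 0.0551
```

Run:
```python
from h import *
s=st();print(delta(*target(.083)))
for n in ['wrist','top','scene']:
    p=ctrl.camera(n); P=cloud(p); save(p,n+'2.png')
    hsv=cv2.cvtColor(p['image'],cv2.COLOR_RGB2HSV).astype(int)
    ok=p['depth']>0
    near=ok&(abs(P[...,0]-.56)<.1)&(abs(P[...,1]+.075)<.12)
    red=near&((hsv[...,0]<8)|(hsv[...,0]>172))&(hsv[...,1]>150)&(P[...,2]>.104)&(P[...,2]<.125)
    q=P[red]
    if len(q)>20: print(n,len(q),cv2.minAreaRect(q[:,:2].astype(np.float32)*1000),q[:,2].mean())
```

```text
t 2.65 pos [ 0.5599 -0.0815  0.1279] rotdeg [ 1.7996e+02 -7.0000e-02 -3.3300e+00] F [-0.   0.1  0.9] M [-0.01 -0.03 -0.07] w 0.0551
[0.67, -6.42, 44.86, 0.01, -0.01, -0.04]
wrist 5491 ((562.1265869140625, -78.09070587158203), (19.869874954223633, 59.691017150878906), 87.7216796875) 0.11136087529110333
top 275 ((551.7640380859375, -73.9933853149414), (18.73464012145996, 40.41181945800781), 84.81905364990234) 0.11204497597083846
scene 203 ((562.6598510742188, -75.47505187988281), (21.878379821777344, 56.805904388427734), 88.31356048583984) 0.10956637552732407
```

View pics/wrist2.png

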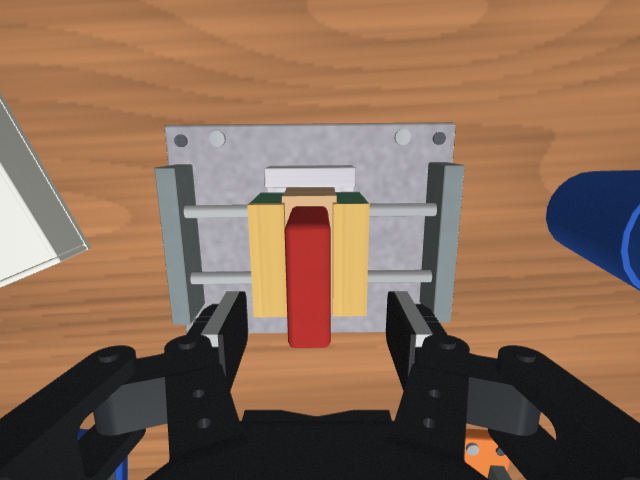

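View pics/scene2.png

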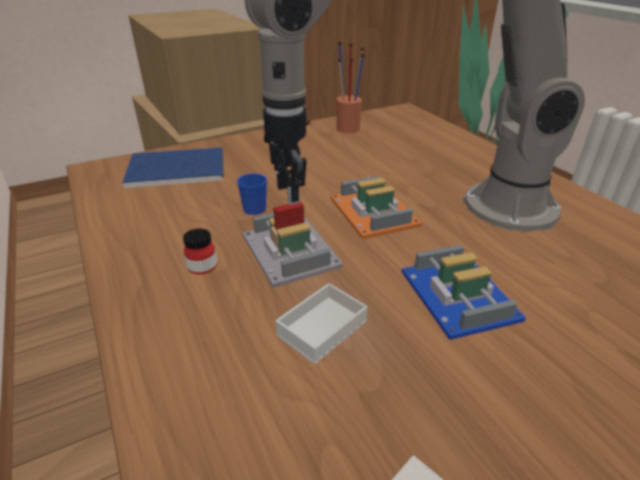

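Run:
```python
from h import *
s=st(); p=ctrl.camera('wrist'); print(p['cx'],p['fx'],p['position'],p['attitude']); 
im=p['image'].astype(int); hsv=cv2.cvtColor(p['image'],cv2.COLOR_RGB2HSV).astype(int)
red=((hsv[...,0]<8)|(hsv[...,0]>172))&(hsv[...,1]>150)
P=cloud(p)
for v in (330,340):
    u=np.where(red[v])[0]; print(v,u.min(),u.max())
# finger tip geometry from depth in tool frame
R0=R.from_euler('xyz',s['tool_rot']); T=R0.inv().apply((P.reshape(-1,3)-s['tool_pos'])).reshape(480,640,3)*1000
ok=(p['depth']>0)&(abs(T[...,2])<25)&(abs(T[...,0])<20)
for m in (ok&(T[...,1]>15),ok&(T[...,1]<-15)):
    m=m&(T[...,2]<5)&(abs(T[...,1])<60); print(m.sum(),T[m].min(0),T[m].max(0))
t=T[red&(P[...,2]>.1)&(P[...,2]<.12)]; t=t[t[:,2]<60]; print('rib in tool',t.min(0),t.max(0),np.median(t,0))
```

```text
t 2.8 pos [ 0.5612 -0.0807  0.129 ] rotdeg [179.97  -0.24  -3.26] F [ 0.3  0.2 -0.1] M [-0.02 -0.03  0.01] w 0.0553
316.41274006928325 382.15010232346754 [ 0.62593327 -0.08468251  0.2716352 ] [ 2.88282057e+00 -1.11143594e-03 -1.62716865e+00]
330 290 331
340 290 331
1251 [-11.506459    27.58476784 -24.99778103] [11.68659635 41.82205699 -3.08495991]
1267 [-11.88149101 -40.98660145 -24.99586441] [ 11.43508493 -26.65810398  -2.62239132]
rib in tool [-29.14854947 -12.62894504  14.95224249] [30.71296824  7.37426057 28.93137543] [ 4.09455759 -2.45678869 17.56897245]
```

>>> step_arm([
  [0,-3,15,0.0,0.02,0.03],
  [0,-3,30,0,0.02,0.03],
  [0,-3,47,0,0.02,0.03],
  [0,-3,47,0,0.02,0.03],
  [0,-3,47,0,0.02,0.03],
])

```text
time_s: 3.35
tool_pos: [0.5613, -0.0777, 0.0818]
tool_rot: [3.141, -0.006, -0.061]
wrist_force: [-0.5, -0.5, 1.0]
gripper_width: 0.055
```

Run:
```python
from h import *
st()
p=ctrl.camera('wrist'); save(p,'w3.png'); s=st()
P=cloud(p);hsv=cv2.cvtColor(p['image'],cv2.COLOR_RGB2HSV).astype(int)
red=((hsv[...,0]<8)|(hsv[...,0]>172))&(hsv[...,1]>150)
R0=R.from_euler('xyz',s['tool_rot']); T=R0.inv().apply((P.reshape(-1,3)-s['tool_pos'])).reshape(480,640,3)*1000
t=T[red&(P[...,2]>.1)&(P[...,2]<.125)]; t=t[abs(t[:,1])<50]; print('rib in tool',t.min(0),t.max(0),np.median(t,0))
```

```text
t 3.35 pos [ 0.5613 -0.0777  0.0818] rotdeg [179.97  -0.35  -3.49] F [-0.5 -0.5  1. ] M [ 0.05 -0.    0.  ] w 0.055
t 3.4 pos [ 0.5619 -0.0777  0.0824] rotdeg [179.97  -0.43  -3.49] F [-0.5  0.3  0.7] M [-0.03 -0.04 -0.05] w 0.0548
rib in tool [-27.3774399   -9.6726767  -31.49647029] [ 30.58698484  10.77845209 -17.43142885] [  5.91791698   0.60516952 -29.07654246]
```

View pics/w3.png

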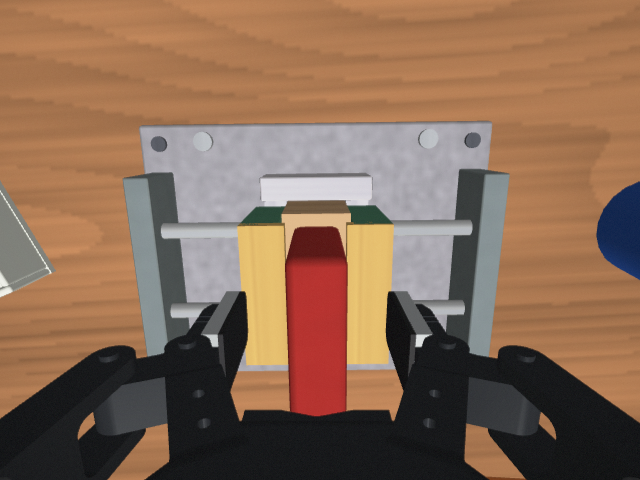

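The rib (px 317) is now centred between the fingers (mid px 316.5), so I close.

>>> step_arm([
  [0,0,0,0,-0.05,-0.06],
  [0,0,0,0,-0.05,-0.06],
  [0,0,0,0,-0.05,-0.06],
  [0,0,0,0,-0.05,-0.06],
  [0,0,0,0,-0.05,-0.06],
], jaw=10, grip_force=60)

```text
time_s: 3.9
tool_pos: [0.5629, -0.0778, 0.0833]
tool_rot: [3.141, -0.003, -0.053]
wrist_force: [0.3, -0.3, 5.2]
gripper_width: 0.0191
```

```bash
python3 -c "
from h import *
st()"
```

```text
t 3.9 pos [ 0.5629 -0.0778  0.0833] rotdeg [ 1.7996e+02 -1.5000e-01 -3.0100e+00] F [ 0.3 -0.3  5.2] M [-0.02 -0.07 -0.  ] w 0.0191
```

>>> step_arm([
  [0,-2.5,-0.5,-0.25,0,0],
  [0,-5,-0.9,-0.5,0,0],
  [0,-7.5,-1.2,-0.75,0,0],
  [0,-9.9,-1.4,-1.0,0,0],
  [0,-9.9,-1.4,-1.0,0,0],
])

```text
time_s: 4.4
tool_pos: [0.5632, -0.0683, 0.0846]
tool_rot: [2.999, -0.002, -0.05]
wrist_force: [-0.2, -2.0, 1.8]
gripper_width: 0.0187
```

```bash
python3 -c "
from h import *
st()"
```

```text
t 4.4 pos [ 0.5632 -0.0683  0.0846] rotdeg [ 1.7183e+02 -1.2000e-01 -2.8900e+00] F [-0.2 -2.   1.8] M [-0.42 -0.06 -0.01] w 0.0187
```

```bash
cat >> h.py <<'E'
P0=np.array([.5629,-.0778,.0833])
def lean(deg,inset=0.0):
    """deg>0: towards jig +y. target TCP pose for pure roll about lower edge"""
    Rj=R.from_euler('z',YAW); sg=np.sign(deg) or 1
    piv=P0+Rj.apply([0,sg*.015,0]); piv[2]=.012
    q=R.from_rotvec(Rj.apply([-np.radians(deg),0,0]))
    return piv+q.apply(P0-piv)-Rj.apply([0,sg*inset,0]), q*R.from_euler('xyz',[np.pi,0,YAW])
E
python3 -c "
from h import *
st()
for a in (10,12,13): print(a,delta(*lean(a,.0005)))
p=ctrl.camera('scene');save(p,'s4.png');x0,y0=225,150
cv2.imwrite('pics/s4c.png',cv2.resize(p['image'][y0:y0+140,x0:x0+160,::-1],None,fx=4,fy=4,interpolation=cv2.INTER_CUBIC))"
```

```text
t 4.4 pos [ 0.5632 -0.0683  0.0846] rotdeg [ 1.7183e+02 -1.2000e-01 -2.8900e+00] F [-0.2 -2.   1.8] M [-0.42 -0.06 -0.01] w 0.0187
10 [0.16, -2.51, -0.55, -0.23, -0.02, 0.01]
12 [0.16, -5.02, -0.95, -0.48, -0.02, 0.01]
13 [0.16, -6.28, -1.11, -0.6, -0.02, 0.01]
```

View pics/s4c.png

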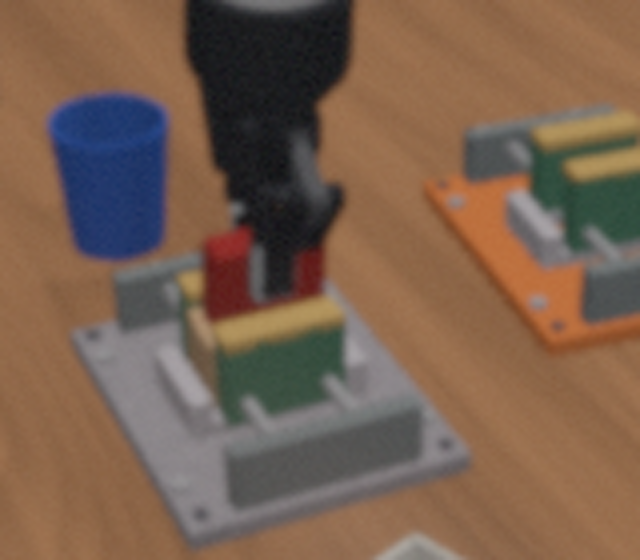

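The scene crop shows the block leaning with the left cheek (crop px 280,360) sliding outwards. I carry on to about 13°.

>>> step_arm([
  [0,-2,-0.5,-0.2,0,0],
  [0,-4,-0.8,-0.4,0,0],
  [0,-6.3,-1.1,-0.6,0,0],
  [0,-6.3,-1.1,-0.6,0,0],
  [0,-6.3,-1.1,-0.6,0,0],
])

```text
time_s: 4.95
tool_pos: [0.5633, -0.0628, 0.0848]
tool_rot: [2.917, -0.002, -0.053]
wrist_force: [0.4, -1.8, 2.0]
gripper_width: 0.0192
```

```bash
python3 -c "
from h import *
st()
for a in (8,4,0.001): print(a,delta(*lean(a,.0002)))
for a in (-4,-8,-12,-13): print(a,delta(*lean(a,.0005)))
p=ctrl.camera('wrist');save(p,'w5.png')"
```

```text
t 4.95 pos [ 0.5633 -0.0628  0.0848] rotdeg [ 1.6715e+02 -1.0000e-01 -3.0500e+00] F [ 0.4 -1.8  2. ] M [-0.43 -0.13  0.06] w 0.0192
8 [0.35, 5.0, 1.21, 0.61, -0.01, -0.01]
4 [0.36, 9.81, 2.84, 1.11, -0.01, -0.01]
0.001 [0.36, 14.5, 4.81, 1.61, -0.01, -0.01]
-4 [0.36, 18.9, 4.92, 2.11, -0.01, -0.01]
-8 [0.37, 23.95, 5.53, 2.61, -0.01, -0.01]
-12 [0.37, 28.94, 6.5, 3.11, -0.01, -0.01]
-13 [0.37, 30.18, 6.8, 3.23, -0.01, -0.01]
```

View pics/w5.png

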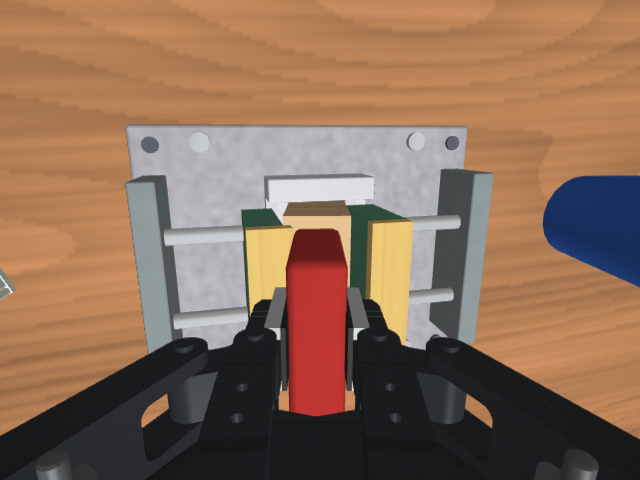

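In the wrist picture the block leans left and a wide gap to the right lip has opened (px 350-368). Next I go back to upright and then over to the right.

>>> step_arm([
  [0,2.5,0.6,0.3,0,0],
  [0,5,1.2,0.6,0,0],
  [0,9.8,2.8,1.1,0,0],
  [0,14.5,4.6,1.6,0,0],
  [0,14.5,4.6,1.6,0,0],
])

```text
time_s: 5.5
tool_pos: [0.5625, -0.0786, 0.0834]
tool_rot: [-3.138, -0.003, -0.059]
wrist_force: [0.4, -0.2, 0.7]
gripper_width: 0.0186
```

```bash
python3 -c "
from h import *
st()
for a in (-4,-8,-10,-12,-13): print(a,delta(*lean(a,.0003)))
"
```

```text
t 5.5 pos [ 0.5625 -0.0786  0.0834] rotdeg [-1.7982e+02 -1.4000e-01 -3.3900e+00] F [ 0.4 -0.2  0.7] M [-0.18 -0.09  0.04] w 0.0186
-4 [0.33, 3.84, -0.8, 0.48, -0.02, -0.05]
-8 [0.37, 8.9, -1.33, 0.98, -0.02, -0.05]
-10 [0.39, 11.44, -1.47, 1.23, -0.02, -0.05]
-12 [0.4, 13.98, -1.52, 1.48, -0.02, -0.05]
-13 [0.41, 15.25, -1.51, 1.6, -0.02, -0.05]
```

>>> step_arm([
  [0.3,3.8,-0.8,0.48,0,-0.03],
  [0.3,6.4,-1.1,0.73,0,-0.03],
  [0.3,8.9,-1.3,0.98,0,-0.03],
  [0.3,11.4,-1.5,1.23,0,-0.03],
  [0.3,11.4,-1.5,1.23,0,-0.03],
])

```text
time_s: 6.0
tool_pos: [0.5621, -0.0889, 0.0848]
tool_rot: [-2.965, -0.002, -0.056]
wrist_force: [-1.1, 1.6, 2.8]
gripper_width: 0.0189
```

```bash
python3 -c "
from h import *
st()
for a in (-12,-13): print(a,delta(*lean(a,.0003)))
"
```

```text
t 6.0 pos [ 0.5621 -0.0889  0.0848] rotdeg [-1.6988e+02 -1.2000e-01 -3.1900e+00] F [-1.1  1.6  2.8] M [0.29 0.08 0.07] w 0.0189
-12 [0.21, 3.7, -0.68, 0.24, -0.02, -0.02]
-13 [0.22, 4.95, -0.89, 0.36, -0.02, -0.02]
```

>>> step_arm([
  [0.2,2,-0.4,0.15,0,0],
  [0.2,3.7,-0.7,0.25,0,0],
  [0.2,5,-0.9,0.37,0,0],
  [0.2,5,-0.9,0.37,0,0],
  [0.2,5,-0.9,0.37,0,0],
])

```text
time_s: 6.5
tool_pos: [0.562, -0.0925, 0.0849]
tool_rot: [-2.911, -0.002, -0.055]
wrist_force: [-0.8, 4.4, 2.3]
gripper_width: 0.0192
```

```bash
python3 -c "
from h import *
st()
for a in (-8,-4,-0.001): print(a,delta(*lean(a,.0003)))
p=ctrl.camera('wrist');save(p,'w6.png')"
```

```text
t 6.5 pos [ 0.562  -0.0925  0.0849] rotdeg [-1.6681e+02 -9.0000e-02 -3.1600e+00] F [-0.8  4.4  2.3] M [1.03 0.03 0.05] w 0.0192
-8 [0.08, -4.76, 1.35, -0.65, -0.01, -0.02]
-4 [0.06, -9.57, 3.01, -1.15, -0.01, -0.02]
-0.001 [0.05, -14.25, 5.0, -1.65, -0.01, -0.02]
```

View pics/w6.png

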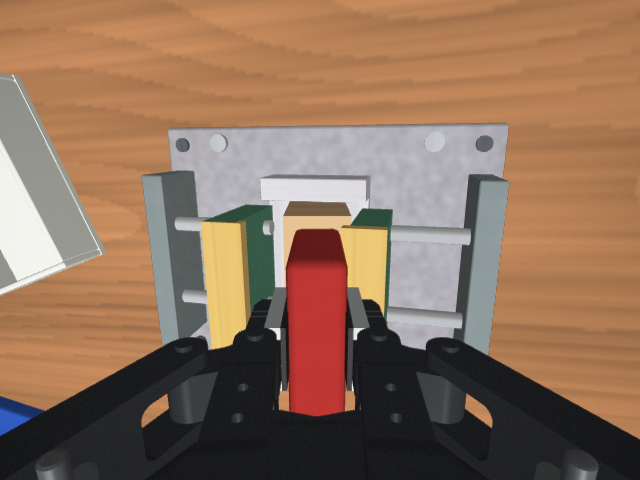

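The left cheek stays back (inner px 247-273, with a wide gap) and the block leans onto the right one. I return to upright and check both cheeks before lifting.

>>> step_arm([
  [0,-2.4,0.6,-0.3,0,0],
  [0,-4.8,1.3,-0.65,0,0],
  [0,-9.6,3.0,-1.15,0,0],
  [0,-14.2,4.7,-1.65,0,0],
  [0,-14.2,4.7,-1.65,0,0],
])

```text
time_s: 7.05
tool_pos: [0.5631, -0.0768, 0.0835]
tool_rot: [3.138, -0.002, -0.049]
wrist_force: [-0.4, 0.2, 1.4]
gripper_width: 0.019
```

Run:
```python
from h import *
s=st(); print(delta(*lean(0.0)))
p=ctrl.camera('wrist');save(p,'w7.png'); P=cloud(p)
hsv=cv2.cvtColor(p['image'],cv2.COLOR_RGB2HSV).astype(int)
g=(abs(hsv[...,0]-22)<7)&(hsv[...,1]>110)&(abs(P[...,2]-.0715)<.004)&(p['depth']>0)
q=(P[g]-np.r_[.5622,-.0778,0])@R.from_euler('z',YAW).as_matrix()*1000
for m in (q[:,1]>0,q[:,1]<0):
    print(m.sum(),np.percentile(q[m],[1,50,99],axis=0)[:,1])
```

```text
t 7.05 pos [ 0.5631 -0.0768  0.0835] rotdeg [ 1.798e+02 -1.300e-01 -2.830e+00] F [-0.4  0.2  1.4] M [ 0.51 -0.08  0.02] w 0.019
[-0.1, 1.0, 0.23, 0.03, -0.02, 0.02]
4226 [22.20697304 32.77371277 40.94724999]
4472 [-41.51981225 -33.20126685 -22.73120294]
```

View pics/w7.png

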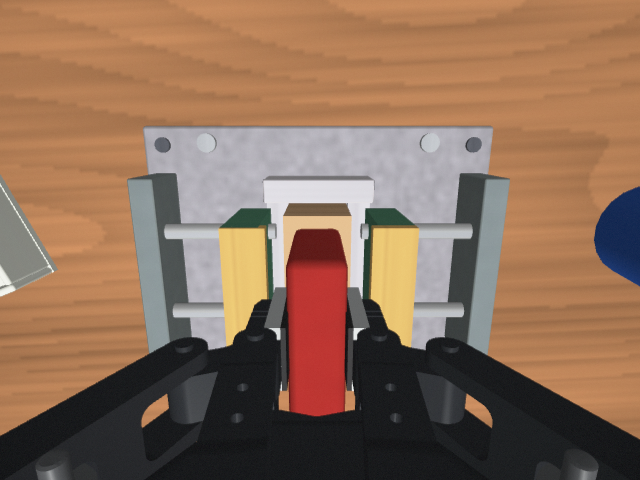

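Both lips now stand about 22 mm from the middle, against 12.5 mm at the start, so each cheek is about 10 mm back. I lift straight up.

>>> step_arm([
  [0,0.5,-5,0.03,0,0],
  [0,0.5,-12,0.03,0,0],
  [0,0.5,-20,0.03,0,0],
  [0,0.5,-30,0.03,0,0],
  [0,0.5,-40,0.03,0,0],
])

```text
time_s: 7.6
tool_pos: [0.563, -0.0791, 0.1246]
tool_rot: [-3.139, -0.003, -0.054]
wrist_force: [0.3, 0.3, -2.8]
gripper_width: 0.0187
```

>>> step_arm([
  [0,0,-10,0,0,0],
  [0,0,-20,0,0,0],
  [0,0,-30,0,0,0],
  [0,0,-37,0,0,0],
  [0,0,-41,0,0,0],
])

```text
time_s: 8.1
tool_pos: [0.5632, -0.0791, 0.1665]
tool_rot: [-3.139, -0.004, -0.054]
wrist_force: [0.7, -0.8, -2.1]
gripper_width: 0.0193
```

```bash
python3 -c "
from h import *
st()
t=P0.copy();t[2]=.1655
print(delta(t,R.from_euler('xyz',[np.pi,0,YAW])))"
```

```text
t 8.1 pos [ 0.5632 -0.0791  0.1665] rotdeg [-179.83   -0.21   -3.11] F [ 0.7 -0.8 -2.1] M [-0.03 -0.04 -0.04] w 0.0193
[-0.41, -1.25, 1.05, -0.02, -0.03, -0.01]
```

>>> step_arm([
  [0,-1,0,0,0,0],
  [0,-1,0,0,0,0],
  [0,-1,0,0,0,0],
  [0,-1,0,0,0,0],
  [0,-1,0,0,0,0],
])

```text
time_s: 8.6
tool_pos: [0.5631, -0.0781, 0.1662]
tool_rot: [-3.139, -0.003, -0.054]
wrist_force: [0.3, 0.8, -1.8]
gripper_width: 0.019
```

Run:
```python
from h import *
s=st()
for n in ['scene','wrist','top']:
    p=ctrl.camera(n);save(p,n+'9.png');P=cloud(p);print(n)
    if n=='scene':
        cv2.imwrite('pics/s9c.png',cv2.resize(p['image'][140:290,210:370,::-1],None,fx=4,fy=4,interpolation=cv2.INTER_CUBIC))
        hsv=cv2.cvtColor(p['image'],cv2.COLOR_RGB2HSV).astype(int)
        near=(p['depth']>0)&(abs(P[...,0]-.562)<.06)&(abs(P[...,1]+.077)<.03)
        red=near&((hsv[...,0]<8)|(hsv[...,0]>172))&(hsv[...,1]>150); q=P[red]; print('red z',q[:,2].min(),q[:,2].max())
        wood=near&(P[...,2]>.08)&(P[...,2]<.16)&(hsv[...,1]>60)&~red; q=P[wood]; print('wood z',np.percentile(q[:,2],[0,2,50,98]),len(q))
    if n!='wrist':
        for w in ['paint_tray','water_cup','ink_jar']:
            o=dict(np.load(n+'0.npz'))
            print(w,[(np.round(r['location'],3).tolist(),round(r['confidence'],2)) for r in ctrl.search_frame(p,w)][:2])
st()
```

```text
t 8.6 pos [ 0.5631 -0.0781  0.1662] rotdeg [-179.83   -0.18   -3.11] F [ 0.3  0.8 -1.8] M [ 0.01 -0.   -0.01] w 0.019
scene
red z 0.14707608944035433 0.19542743607080476
wood z [0.09358001 0.09581928 0.12409516 0.14793843] 1004
paint_tray [([0.608, 0.147, 0.011], 0.79), ([0.583, -0.035, 0.025], 0.58)]
water_cup []
ink_jar [([0.741, -0.095, 0.049], 0.61)]
wrist
top
paint_tray [([0.61, 0.15, 0.001], 0.93), ([0.534, -0.053, 0.013], 0.62)]
water_cup [([0.554, -0.244, 0.04], 0.86)]
ink_jar [([0.73, -0.107, 0.077], 0.66), ([0.543, -0.07, 0.148], 0.55)]
t 9.05 pos [ 0.5633 -0.0781  0.1666] rotdeg [-179.83   -0.22   -3.11] F [-0.5  0.4 -1.4] M [-0.05 -0.   -0.06] w 0.0191
```

View pics/s9c.png

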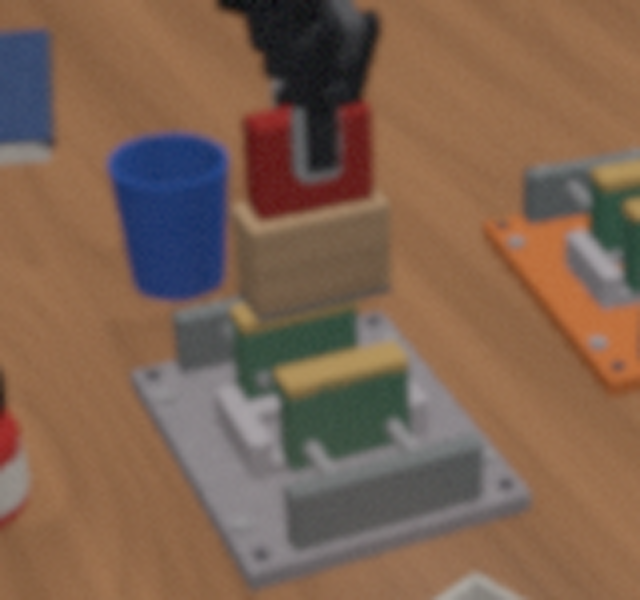

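View pics/top9.png

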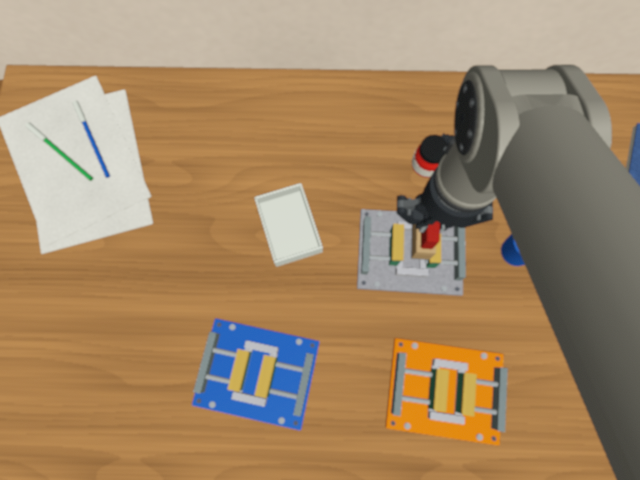

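View pics/wrist9.png

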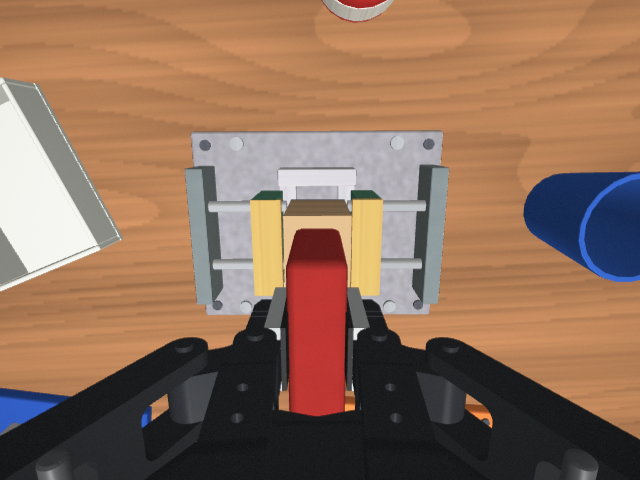

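The block hangs upright with its underside at about 94-95 mm, roughly 22 mm above the cheeks. Tray, cup and jar are at their old pixels, so I hand in.

```bash
python3 -c "
from h import *
st(); print(ctrl.sign_off())"
```

```text
t 9.05 pos [ 0.5633 -0.0781  0.1666] rotdeg [-179.83   -0.22   -3.11] F [-0.5  0.4 -1.4] M [-0.05 -0.   -0.06] w 0.0191
the job is handed in; nothing more can be done
None
```

I gripped the block by its red rib and leaned it about 13° left, then about 13° right. I set it upright and lifted it 83 mm straight up. I handed in at 9.05 s with the arm still holding it.

**Cheeks:** before the lift, the wrist camera put both lips about 22 mm from the middle (12.5 mm with a cheek at 0). That means each cheek was pushed back about 10 mm.

**Block:** its underside was at about 94–95 mm, roughly 22 mm above the cheeks. The tool tilt was under 0.3°, the grip steady at 19 mm, and the wrist force readings after each move stayed at about 5 N or less.

**Tray, cup and jar:** the tray was at the same pixels as at the start. The cup and jar, partly hidden by the arm in the last top picture, also looked unmoved.

**Disagreements:**
- The wrist camera placed the rib about 3 mm further towards -y than the scene and top cameras. I used the wrist camera's value, and the grasp came out centred.
- The scene camera search missed the cup in the last check, but the top camera search found it.

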